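# Put the culture vessels on their spill trays

### The arm

A 6-joint arm with a two-finger parallel gripper is mounted at the origin on the work surface; the furniture and walls round the work are solid. World frame = base frame: x ahead of the robot, y to its left, z up, the work surface at z = 0. Lengths are in m, angles in degrees, forces in N, time in s.
With the tool pointing down it reaches from about 0.25 to 0.725 m from the base axis. Payload 9.7 kg.
Tool frame: the origin (TCP) lies at the very end of the fingers, on their centre line; the grasp point (between the pads) lies 19 mm behind it; z points along the fingers, y is the line along which they close (so a half turn about z gives the same grasp; the last joint's range is limited). The gripper opens to 85 mm and grips with 20 to 120 N. Pads are 22 mm wide; open, the fingers measure 114 mm over their backs; the gripper's body (76 mm by 85 mm) begins 54 mm behind the grasp point. The pads swing forward as they close: fully open they stand 13 mm farther back than shut.
Start: joints at [-70.76, 4.979, 10.078, 95.1, 0, 90], TCP at [0.181, -0.519, 0.231] pointing down, gripper open.
Joint ranges: [-179.16, 179.16], [-48.56, 103.87], [-65.8, 70.77], [-126.05, 130.52], [-82.76, 87.17], [-180, 180]. Speed limits (degrees/s): [127.2, 127.2, 147.25, 180, 180, 180].

### API

Orientations are given as [roll, pitch, yaw] about the fixed x, y, z axes, in that order (R = Rz(yaw) Ry(pitch) Rx(roll)).
In Python, from workcell import bot gives the robot as it stands.
- The arm moves only by the tool step_arm, never from a script. Its argument "targets" is a list of rows, each a list of 3 entries, a list of its own where there are three numbers: the opening, from 0 (shut) to 1 (fully open), then the shift along the world's x, y, z in mm, then the turn, a rotation vector about the world's x, y, z in rad. In form: [[grip, [tx, ty, tz], [wx, wy, wz]], ...]. A call has 1 to 8 rows; each row is the pose to reach, as a shift and turn from the pose commanded when the call began; what a row does not reach only later rows make up. A row lasts 1/10 s, in which the tool goes at most 50 mm and 8.59 degrees, less where a joint would pass 70% of its speed; a pose out of reach is approached as far as the arm can. A call with a gripper value outside its range is refused whole. The fingers move at their own pace and stop on an object; "force" is the grip in N (left out, the last holds). Time passes only in rows, so rows that repeat a pose let the fingers close. It gives the time, the measured TCP pose, the force, the opening and the grip force at its end, in the units of the state.
- bot.get_obs(): the state, without advancing time (a new reading comes with each control period).
- bot.camera(name): name is "side" or "top" or "wrist"; returns (picture, depth): 420x560x3 uint8, red, green, blue; 420x560 float32, m along the optical axis (not along the pixel's ray), 0 where there is no reading.
- bot.camera_params(name): a dict with "K" (3x3 intrinsics, pixels), "k1" (the pictures are not rectified: a ray, as slopes to the right and down, at radius r is drawn at 1 + k1 r^2 times it, then the intrinsics apply), "R" (3x3) and "t" (3): a world point X has camera coordinates R X + t. Camera axes: x right, y down, z forward; pixel columns grow to the right and rows downward; lengths in m; the calibration is good to about 2 mm. A picture is of the moment at which its call begins: read the wrist's pose just before it. camera_params takes no time and is no camera call; for the wrist camera it gives the pose at the moment of the call.
- bot.job_done(): hands the job in; it is judged then, once.
The state is a dict: "time": time; "q": joint angles; "qd": joint speeds; "joint_efforts": joint torques, N m; "ee_pos": TCP position; "tcp_rot": TCP orientation; "wrist_force": force on the tool from outside, world axes, zero at the start; "torque": the same for the moment, N m; "opening": finger opening in m; "grasp_force": force on a finger pad.
Only numpy, scipy, OpenCV 4.12 (cv2) and the standard library are available. Lean on these libraries where they do the work, as an engineer would, in place of code of your own. Each camera call takes 0.05 s, during which the arm holds its last target. There are 200 camera calls.

### The job

Four closed glass vessels stand about on the bench among four coloured spill trays: stand each one upright in the middle of its own tray - the small bottle with purple stain (red cap) on the purple tray, the large bottle of brown broth (blue cap) on the blue tray, the small flask of pink medium on the red tray and the larger flask of yellow medium on the yellow tray. Set them down without dropping or tipping any, and leave the roll of film and the open beaker where they stand.

Things in the scene. Friction and masses are not known exactly. Their poses are not given: they have to be found in the camera images.
- bottle_stain: loose small glass reagent bottle with a RED screw cap and purple contents: 46 mm across, 105 mm tall, about 0.16 kg. The cap is the handle: 35 mm across, from 89 to 105 mm above the underside; it is fixed on. Origin: centre of its underside, z up along its axis; round, so yaw does not matter.
- bottle_broth: loose large glass reagent bottle with a BLUE screw cap and amber-brown contents: 68 mm across, 150 mm tall, about 0.55 kg. The cap is the handle: 46 mm across, from 127 to 150 mm above the underside; it is fixed on. Origin: centre of its underside, z up along its axis; round, so yaw does not matter.
- flask_pink: loose small conical glass flask with a white cotton plug and pink contents: 60 mm across at the foot, 107 mm tall, about 0.16 kg. Grip the neck with its plug: about 27 mm across, from 80 to 107 mm above the underside; the plug is fixed in. Origin: centre of its underside, z up along its axis; round, so yaw does not matter.
- flask_yellow: loose larger conical glass flask with a white cotton plug and yellow contents: 82 mm across at the foot, 144 mm tall, about 0.16 kg. Grip the neck with its plug: about 36 mm across, from 108 to 144 mm above the underside; the plug is fixed in. Origin: centre of its underside, z up along its axis; round, so yaw does not matter.
- tray_purple: round PURPLE silicone spill tray, 110 mm across its rim, with a thin flat grip tab on the rim that reaches 57 mm from the centre. Its floor is flat, 104 mm across and 3 mm above the worktop; the rim stands 8 mm above the worktop. It stays put on the worktop. Origin: centre of its underside, on the worktop, z up; yaw does not matter
- tray_blue: round BLUE silicone spill tray, 110 mm across its rim, with a thin flat grip tab on the rim that reaches 57 mm from the centre. Its floor is flat, 104 mm across and 3 mm above the worktop; the rim stands 8 mm above the worktop. It stays put on the worktop. Origin: centre of its underside, on the worktop, z up; yaw does not matter
- tray_red: round RED silicone spill tray, 110 mm across its rim, with a thin flat grip tab on the rim that reaches 57 mm from the centre. Its floor is flat, 104 mm across and 3 mm above the worktop; the rim stands 8 mm above the worktop. It stays put on the worktop. Origin: centre of its underside, on the worktop, z up; yaw does not matter
- tray_yellow: round YELLOW silicone spill tray, 110 mm across its rim, with a thin flat grip tab on the rim that reaches 57 mm from the centre. Its floor is flat, 104 mm across and 3 mm above the worktop; the rim stands 8 mm above the worktop. It stays put on the worktop. Origin: centre of its underside, on the worktop, z up; yaw does not matter
- film_roll: bystander: loose white roll of sealing film standing on end, 58 mm across, 50 mm tall, brown core. Leave it alone. Origin: centre of its underside, z up along its axis; round, so yaw does not matter.
- beaker: bystander: loose open glass beaker with pale blue-grey water, 72 mm across, 92 mm tall. Leave it alone. Origin: centre of its underside, z up along its axis; round, so yaw does not matter. (Not listed, fixed: a gas burner, 180 x 115 mm and 132 mm tall, centred at about x 0.54, y 0.09; clutter up to 230 mm tall beyond x 0.78.)
Things that resemble listed ones, but are neither listed nor needed, are in the scene too. Several things have the shape of the tray_red; the one meant has the colours described above.

How it is judged (in metres and radians):
At the end, for the whole second after the job is handed in: Each of the four vessels stands upright (within 4.5 degrees) and still on the floor of its own tray, its axis within 15 mm of the tray's centre; the film roll and the beaker stand upright within 20 mm of where they were at the start (horizontal distance between bottle_stain and tray_purple below 0.015 m and height (world z) of each of bottle_stain, bottle_broth, flask_pink, flask_yellow below 0.007 m and angle between each of bottle_stain, bottle_broth, flask_pink, flask_yellow, film_roll, beaker's own z axis and vertical below 0.08 rad and linear speed of each of bottle_stain, bottle_broth, flask_pink, flask_yellow below 0.02 m/s and horizontal distance between bottle_broth and tray_blue below 0.015 m and horizontal distance between flask_pink and tray_red below 0.015 m and horizontal distance between flask_yellow and tray_yellow below 0.015 m and distance of each of film_roll, beaker from where it was at the start of the episode below 0.02 m); the robot touches nothing.
It fails at once if one of the four vessels tips over (more than 35 degrees) (angle between any of bottle_stain, bottle_broth, flask_pink, flask_yellow's own z axis and vertical above 0.61 rad).
It fails at once if one of the four vessels is let fall: in the air, more than 15 mm above its tray's floor, with nothing holding it ((height (world z) of bottle_stain above 0.018 m and contact force between bottle_stain and anything else below 0.001 N) or (height (world z) of bottle_broth above 0.018 m and contact force between bottle_broth and anything else below 0.001 N) or (height (world z) of flask_pink above 0.018 m and contact force between flask_pink and anything else below 0.001 N) or (height (world z) of flask_yellow above 0.018 m and contact force between flask_yellow and anything else below 0.001 N)).
It fails at once if the roll of film or the beaker is moved more than 20 mm (distance of any of film_roll, beaker from where it was at the start of the episode above 0.02 m).
It also fails if it takes over 112 s, if anything falls off the work surface, if the arm or the gripper's body presses on something with over 40 N, if the wrist force passes 120 N, or if a joint passes its speed limit or range.

## Working session

There is one attempt and no reset: what is moved stays moved. The work goes in short steps, Python scripts to look and compute and a tool call to move; the robot and the scene stay as the last step left them, time stands still between calls to the robot, and variables do not carry over. Pictures are saved under pics/ and viewed, at most 14 in all, crops included, and the job is handed in when it is done.

Besides the shell and the picture viewer there is one more tool, called after "Request:" by a JSON object that holds its "api" and its "payload", one argument or row to a line. step_arm: Moves the arm, as the interface text tells. Its arguments: {"type":"object","properties":{"targets":{"type":"array","items":{"type":"array"}},"force":{"type":"number"}},"required":["targets"]}

```bash
mkdir -p pics
python3 - <<'E'
from workcell import bot
import cv2,numpy as np
for n in("top","side"):
    p,d=bot.camera(n); cv2.imwrite(f"pics/{n}0.png",p[:,:,::-1]); np.savez(f"{n}0.npz",p=p,d=d)
    c=bot.camera_params(n); print(n,c, -np.array(c["R"]).T@np.array(c["t"]))
o=bot.get_obs();print(o["time"],o["ee_pos"],o["tcp_rot"],o["opening"])
E
```

```text
top {'K': array([[382.33607512,   0.        , 285.41852799],
       [  0.        , 382.33607512, 213.25580707],
       [  0.        ,   0.        ,   1.        ]]), 'k1': -0.05603032627420286, 'R': array([[-0.02878711, -0.99915745, -0.02925216],
       [-0.99656388,  0.03096152, -0.07682322],
       [ 0.07766419,  0.02694013, -0.99661552]]), 't': array([-0.08701843,  0.54943216,  1.1223215 ])} [ 0.45787505 -0.13419186  1.1581867 ]
side {'K': array([[477.06742511,   0.        , 283.75426025],
       [  0.        , 477.06742511, 213.34523674],
       [  0.        ,   0.        ,   1.        ]]), 'k1': -0.07410890331410767, 'R': array([[ 0.98652888,  0.16277139, -0.01631677],
       [ 0.11059536, -0.7371258 , -0.666644  ],
       [-0.12053808,  0.655859  , -0.74519765]]), 't': array([-0.53025272, -0.10227193,  1.48044564])} [ 0.7128705  -0.96004091  1.02639363]
0.1 [ 0.18116281 -0.51909085  0.23067606] [-1.79932977e+02  1.34221647e-04  1.92396881e+01] 0.08517109988708547
```

View pics/top0.png

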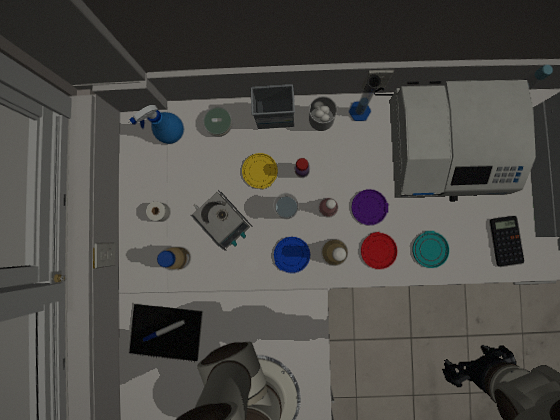

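View pics/side0.png

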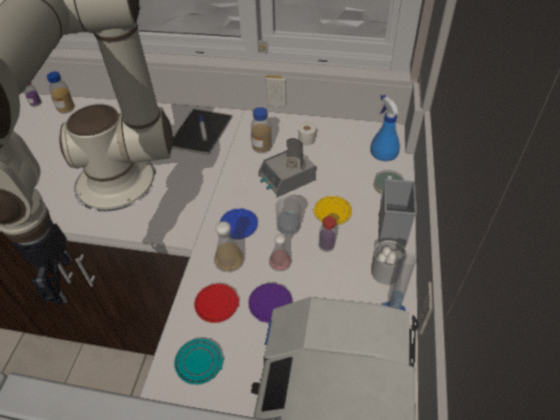

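Top view shows:
- **Vessels:** stain bottle, red cap (302,163); broth bottle, blue cap (166,258); pink flask plug (328,203); yellow flask plug (339,254).
- **Trays:** yellow (259,171), purple (370,207), blue (291,255), red (379,251).
- **Bystanders:** beaker (286,206), roll (155,211).

Possible mix-ups: the teal tray (431,249) has the same shape as the red tray. The spray bottle (168,128) and blue object (360,111) are blue like the broth cap. In the side view there are also bottles at (33,95) and (60,95), away on another bench area. I choose by the described colours.

```bash
cat > h.py <<'E'
from workcell import bot
import cv2,numpy as np
def cloud(d,c):
    h,w=d.shape; K=np.array(c["K"]); vv,uu=np.mgrid[0:h,0:w]
    pts=np.stack([uu,vv],-1).reshape(-1,1,2).astype(float)
    s=cv2.undistortPoints(pts,K,np.array([c["k1"],0,0,0.])).reshape(h,w,2)
    X=np.dstack([s*d[...,None],d])
    return (X-np.array(c["t"]))@np.array(c["R"])      # R^T (X-t)
def ray(uv,z,c):
    s=cv2.undistortPoints(np.array([[uv]],float),np.array(c["K"]),np.array([c["k1"],0,0,0.])).ravel()
    R=np.array(c["R"]);C=-R.T@np.array(c["t"]);v=R.T@np.array([*s,1]); return C+v*(z-C[2])/v[2]
def masks(p):
    hsv=cv2.cvtColor(p,cv2.COLOR_RGB2HSV);H,S,V=cv2.split(hsv)
    return dict(red=((H<6)|(H>174))&(S>150)&(V>50),blue=(H>105)&(H<125)&(S>150)&(V>40),yellow=(H>20)&(H<30)&(S>150)&(V>80),purple=(H>125)&(H<150)&(S>120))
E
python3 - <<'E'
from h import *
vis={"top":{'tray_purple':('purple',370,207),'tray_blue':('blue',291,255),'tray_red':('red',379,251),'tray_yellow':('yellow',259,171)},
"side":{'tray_purple':('purple',271,302),'tray_blue':('blue',239,223),'tray_red':('red',217,302),'tray_yellow':('yellow',333,210)}}
tops={'stain':(.105,.0175,(302,163),(328,223)),'broth':(.150,.023,(166,258),(261,115)),'pink':(.107,.0135,(328,203),(280,242)),'yellow':(.144,.018,(339,254),(223,230)),'beaker':(.092,.036,(286,204),(290,205)),'roll':(.050,.029,(155,211),(307,130))}
for n in("top","side"):
    f=np.load(n+"0.npz");p,d=f["p"],f["d"];c=bot.camera_params(n);X=cloud(d,c);m=masks(p);print(n)
    for k,(col,u,v) in vis[n].items():
        mm=np.zeros(m[col].shape,np.uint8);mm[v-35:v+36,u-35:u+36]=m[col][v-35:v+36,u-35:u+36]
        cs=max(cv2.findContours(mm,cv2.RETR_EXTERNAL,cv2.CHAIN_APPROX_NONE)[0],key=cv2.contourArea)[:,0]
        W=np.array([ray(q,.008,c)[:2] for q in cs]);(x,y),r=cv2.minEnclosingCircle((W*1000).astype(np.float32))
        print(k,round(x),round(y),"r",round(r,1),"mean",np.round(W.mean(0)*1000),"depthmed",np.round(np.median(X[mm>0],0)*1000))
    for k,t in tops.items():
        u,v=t[2] if n=="top" else t[3]
        win=np.zeros(d.shape,bool);win[v-32:v+33,u-32:u+33]=1
        for tol in(.005,):
            s=win&(abs(X[...,2]-t[0])<tol)&(d>0);P=X[s]*1000
            if len(P)>3:
                (x,y),r=cv2.minEnclosingCircle(P[:,:2].astype(np.float32));print(k,len(P),"mean",np.round(P.mean(0)),"circ",round(x),round(y),"r",round(r),"exp",t[1]*1000)
            else: print(k,"none; max z",np.nanmax(X[...,2][win]))
    a=p[130:290,110:460] if n=="top" else p[90:350,170:420]
    if n=="top": cv2.imwrite("pics/topc.png",cv2.resize(a[:,:,::-1],None,fx=2.2,fy=2.2,interpolation=cv2.INTER_CUBIC))
E
```

```text
top
tray_purple 559 -357 r 54.4 mean [ 560. -356.] depthmed [ 560. -357.    3.]
tray_blue 423 -117 r 55.0 mean [ 423. -117.] depthmed [ 424. -117.    3.]
tray_red 429 -378 r 55.1 mean [ 428. -378.] depthmed [ 428. -379.    3.]
tray_yellow 681 -28 r 55.5 mean [682. -28.] depthmed [682. -26.   3.]
stain 112 mean [ 678. -156.  104.] circ 678 -156 r 17 exp 17.5
broth 202 mean [425. 218. 149.] circ 426 218 r 23 exp 23.0
pink 60 mean [ 563. -232.  105.] circ 563 -231 r 13 exp 13.5
yellow 118 mean [ 425. -245.  142.] circ 425 -246 r 17 exp 18.0
beaker 95 mean [ 565. -106.   90.] circ 565 -106 r 36 exp 36.0
roll 270 mean [563. 280.  49.] circ 563 281 r 30 exp 29.0
side
tray_purple 563 -358 r 53.4 mean [ 558. -354.] depthmed [ 554. -347.    3.]
tray_blue 427 -117 r 51.7 mean [ 433. -110.] depthmed [424. -99.   3.]
tray_red 431 -379 r 54.0 mean [ 431. -379.] depthmed [ 429. -378.    4.]
tray_yellow 684 -28 r 54.8 mean [685. -27.] depthmed [687. -20.   3.]
stain 110 mean [ 681. -158.  104.] circ 682 -156 r 18 exp 17.5
broth 107 mean [428. 217. 149.] circ 428 219 r 24 exp 23.0
pink 66 mean [ 566. -233.  105.] circ 566 -232 r 14 exp 13.5
yellow 111 mean [ 428. -248.  143.] circ 428 -247 r 18 exp 18.0
beaker 103 mean [ 567. -100.   90.] circ 600 -126 r 75 exp 36.0
roll 326 mean [559. 348.  50.] circ 555 283 r 177 exp 29.0
```

View pics/topc.png

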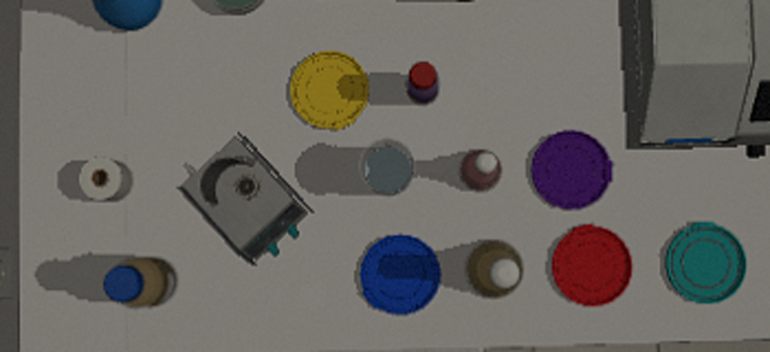

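Top and side agree within 3 mm, and sizes and heights match what was given, so I'll use the averages. The crop confirms the choice: red tray at about (592,265), teal lookalike at about (705,262). One check is left, how far the instrument reaches next to the purple tray.

Run:
```python
from h import *
for n in("top","side"):
    f=np.load(n+"0.npz");X=cloud(f["d"],bot.camera_params(n));X=X[f["d"]>0]
    s=(X[:,2]>.04)&(X[:,0]>.3)&(X[:,1]<-.36)&(X[:,1]>-1);P=X[s]*1000
    D=np.hypot(P[:,0]-560,P[:,1]+357);i=D.argsort()[:400:60];print(n,np.round(P[i]),np.round(D[i]),"minx",np.percentile(P[:,0],1),"maxy",np.percentile(P[:,1],99),"maxz",np.percentile(P[:,2],99))
    s=(X[:,2]>.04)&(X[:,2]<.3)&(X[:,0]>.35)&(X[:,0]<.68)&(X[:,1]>-.03)&(X[:,1]<.18);P=X[s]*1000;print("burner",np.round([P.min(0),P.max(0)]))
```

```text
top [[ 582. -428.   45.]
 [ 591. -434.  111.]
 [ 599. -437.  111.]
 [ 593. -445.  110.]
 [ 591. -451.  107.]
 [ 634. -429.  119.]
 [ 603. -455.  117.]] [ 75.  83.  89.  94.  99. 103. 107.] minx 489.79832753352133 maxy -370.6121045355058 maxz 423.7728827191597
burner [[449.   4.  40.]
 [617. 174. 136.]]
side [[ 592. -428.  104.]
 [ 620. -429.  129.]
 [ 625. -434.  136.]
 [ 620. -445.  128.]
 [ 605. -459.  118.]
 [ 610. -461.  124.]
 [ 585. -474.  104.]] [ 78.  93. 101. 107. 112. 116. 120.] minx 468.25179451629725 maxy -366.97616012414454 maxz 738.3039884763581
burner [[451.   6.  40.]
 [621. 151. 135.]]
```

Request:
{"api": "step_arm", "payload": {
  "targets": [
    [1,[40,30,0],[0,0,0]],
    [1,[80,60,0],[0,0,0]],
    [1,[120,90,0],[0,0,0]],
    [1,[160,120,0],[0,0,0]],
    [1,[200,150,0],[0,0,0]],
    [1,[240,180,0],[0,0,0]],
    [1,[270,200,0],[0,0,0]],
    [1,[284,212,0],[0,0,0]]
  ],
  "force": 50
}}

```text
time: 0.9
ee_pos: [0.4673, -0.3052, 0.2305]
tcp_rot: [-179.9, 0.0, 19.4]
wrist_force: [-0.5, -0.1, -0.0]
opening: 0.0855
grasp_force: 0.0
```

Request:
{"api": "step_arm", "payload": {
  "targets": [
    [1,[40,30,0],[0,0,0]],
    [1,[80,60,0],[0,0,0]],
    [1,[98,74,0],[0,0,0]],
    [1,[99,75,0],[0,0,0]],
    [1,[99,75,-40],[0,0,0]],
    [1,[99,75,-80],[0,0,0]],
    [1,[99,75,-100],[0,0,0]],
    [1,[99,75,-100],[0,0,0]]
  ]
}}

```text
time: 1.7
ee_pos: [0.5619, -0.2322, 0.1277]
tcp_rot: [-179.8, 0.3, 19.2]
wrist_force: [0.7, -0.1, -0.4]
opening: 0.0853
grasp_force: 0.0
```

Request:
{"api": "step_arm", "payload": {
  "targets": [
    [1,[1,0,-25],[0,0,0]],
    [1,[1,0,-50],[0,0,0]],
    [1,[1,0,-56],[0,0,0]],
    [1,[1,0,-56],[0,0,0]],
    [1,[1,0,-56],[0,0,0]]
  ]
}}

```text
time: 2.2
ee_pos: [0.5658, -0.2328, 0.0773]
tcp_rot: [179.9, -0.1, 19.2]
wrist_force: [-0.0, -0.3, -0.5]
opening: 0.0855
grasp_force: 0.0
```

Run:
```python
from h import *
o=bot.get_obs();print(o["ee_pos"],o["wrist_force"])
p,d=bot.camera("wrist");cv2.imwrite("pics/w1.png",p[:,:,::-1])
p,d=bot.camera("side");cv2.imwrite("pics/s1.png",cv2.resize(p[130:330,170:400,::-1],None,fx=2.5,fy=2.5))
```

```text
[ 0.5657951  -0.23276746  0.07725602] [-0.02919245 -0.26634064 -0.54080651]
```

View pics/w1.png

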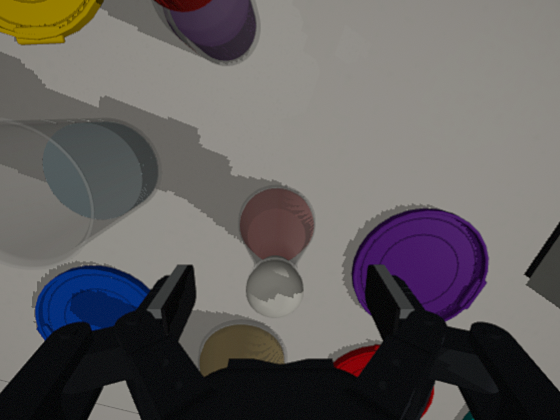

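View pics/s1.png

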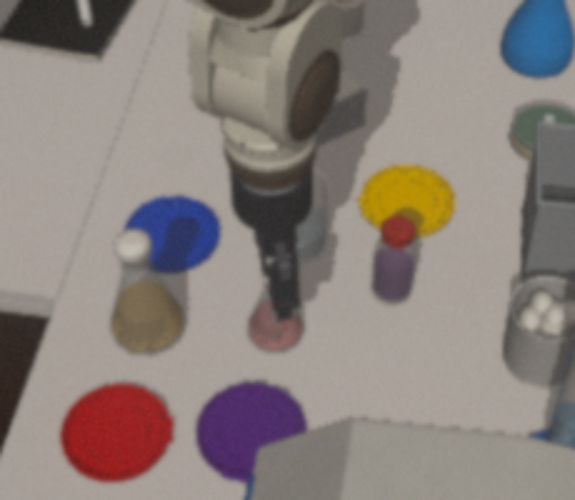

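The wrist view shows the pink plug at (275,288), midway between the pads (190 and 370). The side view shows the fingers straddling the neck, so I'm closing.

Request:
{"api": "step_arm", "payload": {
  "targets": [
    [0.5,[0,0,-1],[0,0,0]],
    [0.2,[0,0,-1],[0,0,0]],
    [0,[0,0,-1],[0,0,0]],
    [0,[0,0,-1],[0,0,0]],
    [0,[0,0,-1],[0,0,0]],
    [0,[0,0,-1],[0,0,0]],
    [0,[0,0,-1],[0,0,0]],
    [0,[0,0,-1],[0,0,0]]
  ],
  "force": 40
}}

```text
time: 3.1
ee_pos: [0.5654, -0.2322, 0.0747]
tcp_rot: [180.0, -0.0, 19.2]
wrist_force: [-1.4, 2.0, 6.0]
opening: 0.0298
grasp_force: 39.5
```

Request:
{"api": "step_arm", "payload": {
  "targets": [
    [0,[0,0,10],[0,0,0]],
    [0,[0,0,30],[0,0,0]],
    [0,[0,0,50],[0,0,0]],
    [0,[-10,-11,60],[0,0,0]],
    [0,[-30,-32,60],[0,0,0]],
    [0,[-50,-54,60],[0,0,0]],
    [0,[-70,-76,60],[0,0,0]],
    [0,[-90,-97,60],[0,0,0]]
  ]
}}

```text
time: 3.9
ee_pos: [0.4736, -0.3305, 0.1341]
tcp_rot: [-180.0, 0.0, 19.2]
wrist_force: [0.5, -0.7, -1.8]
opening: 0.0302
grasp_force: 39.0
```

Request:
{"api": "step_arm", "payload": {
  "targets": [
    [0,[-20,-21,0],[0,0,0]],
    [0,[-36,-39,0],[0,0,0]],
    [0,[-43,-47,0],[0,0,0]],
    [0,[-45,-49,0],[0,0,0]],
    [0,[-45,-49,-20],[0,0,0]],
    [0,[-45,-49,-35],[0,0,0]],
    [0,[-45,-49,-45],[0,0,0]],
    [0,[-45,-49,-45],[0,0,0]]
  ]
}}

```text
time: 4.7
ee_pos: [0.4298, -0.3772, 0.0873]
tcp_rot: [-179.8, 0.1, 19.3]
wrist_force: [-0.0, -0.0, -1.2]
opening: 0.0301
grasp_force: 39.0
```

Run:
```python
from h import *
o=bot.get_obs();print(o["ee_pos"],o["wrist_force"],o["opening"],o["grasp_force"])
p,d=bot.camera("side");cv2.imwrite("pics/s2.png",cv2.resize(p[150:350,130:330,::-1],None,fx=2.5,fy=2.5))
```

```text
[ 0.42982224 -0.37718024  0.08731763] [-0.00830287 -0.01290846 -1.18414574] 0.030078203413502702 39.01772246346809
```

View pics/s2.png

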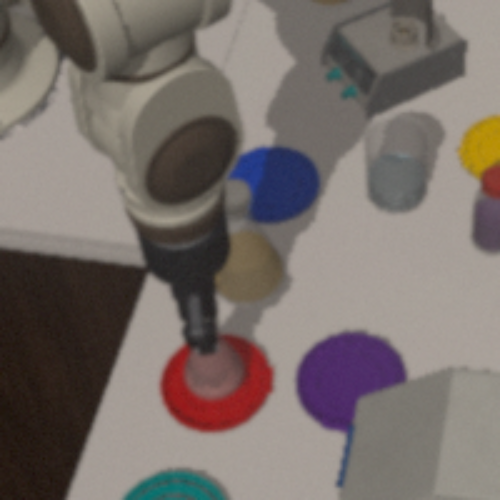

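The side view shows the flask held upright over the middle of the red tray, with its foot at about (215,380). Its underside is about 12 mm up.

Request:
{"api": "step_arm", "payload": {
  "targets": [
    [0,[0,-1,-4],[0,0,0]],
    [0,[0,-1,-7],[0,0,0]],
    [0,[0,-1,-9],[0,0,0]],
    [0,[0,-1,-10],[0,0,0]],
    [0,[0,-1,-10],[0,0,0]]
  ]
}}

```text
time: 5.25
ee_pos: [0.4302, -0.3793, 0.0792]
tcp_rot: [-180.0, 0.0, 19.2]
wrist_force: [-0.0, 0.2, -1.5]
opening: 0.0299
grasp_force: 39.0
```

Request:
{"api": "step_arm", "payload": {
  "targets": [
    [0,[0,0,-1],[0,0,0]],
    [0,[0,0,-2],[0,0,0]],
    [0,[0,0,-2],[0,0,0]],
    [0,[0,0,-2],[0,0,0]]
  ]
}}

```text
time: 5.65
ee_pos: [0.4304, -0.3794, 0.0777]
tcp_rot: [180.0, -0.0, 19.2]
wrist_force: [0.3, 0.4, 2.1]
opening: 0.0298
grasp_force: 39.7
```

Request:
{"api": "step_arm", "payload": {
  "targets": [
    [0.4,[0,0,0],[0,0,0]],
    [0.6,[0,0,0],[0,0,0]],
    [1,[0,0,0],[0,0,0]],
    [1,[0,0,0],[0,0,0]],
    [1,[0,0,0],[0,0,0]],
    [1,[0,0,10],[0,0,0]],
    [1,[0,0,40],[0,0,0]],
    [1,[0,0,80],[0,0,0]]
  ]
}}

```text
time: 6.45
ee_pos: [0.4295, -0.3786, 0.1572]
tcp_rot: [-179.8, 0.1, 19.2]
wrist_force: [0.3, -0.0, 0.3]
opening: 0.0854
grasp_force: 0.0
```

Request:
{"api": "step_arm", "payload": {
  "targets": [
    [1,[0,0,30],[0,0,0]],
    [1,[0,30,45],[0,0,0]],
    [1,[-2,70,45],[0,0,0]],
    [1,[-4,110,45],[0,0,0]],
    [1,[-4,130,45],[0,0,0]],
    [1,[-4,132,45],[0,0,0]],
    [1,[-4,132,10],[0,0,0]],
    [1,[-4,132,-10],[0,0,0]]
  ]
}}

```text
time: 7.25
ee_pos: [0.4262, -0.2476, 0.1464]
tcp_rot: [180.0, -0.0, 19.3]
wrist_force: [0.5, -0.2, -0.1]
opening: 0.0852
grasp_force: 0.0
```

Request:
{"api": "step_arm", "payload": {
  "targets": [
    [1,[0,0,-25],[0,0,0]],
    [1,[0,0,-40],[0,0,0]],
    [1,[0,0,-42],[0,0,0]],
    [1,[0,0,-42],[0,0,0]],
    [0.5,[0,0,-42],[0,0,0]]
  ],
  "force": 40
}}

```text
time: 7.75
ee_pos: [0.4268, -0.2478, 0.1066]
tcp_rot: [179.9, -0.1, 19.2]
wrist_force: [0.4, 0.2, 0.2]
opening: 0.0735
grasp_force: 0.0
```

Run:
```python
from h import *
o=bot.get_obs();print(o["ee_pos"],o["wrist_force"],o["opening"])
p,d=bot.camera("wrist");cv2.imwrite("pics/w2.png",p[:,:,::-1])
```

```text
[ 0.42677302 -0.24777324  0.10660331] [0.37112531 0.17320599 0.17259097] 0.0734727352139894
```

View pics/w2.png

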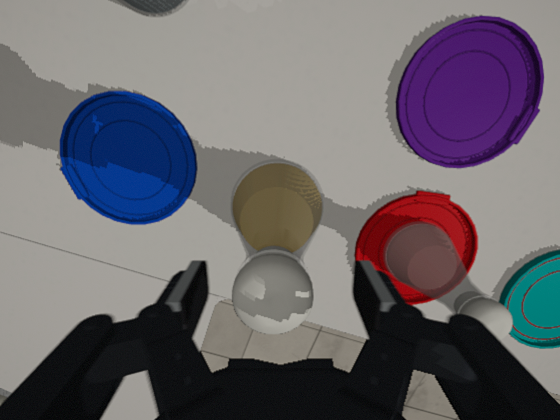

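The wrist view shows the yellow plug at (273,291), between pads at 205 and 358. The pink flask stands on the red tray at about (430,250). Closing.

Request:
{"api": "step_arm", "payload": {
  "targets": [
    [0.4,[0,1,0],[0,0,0]],
    [0.2,[0,1,0],[0,0,0]],
    [0,[0,1,0],[0,0,0]],
    [0,[0,1,0],[0,0,0]],
    [0,[0,1,0],[0,0,0]],
    [0,[0,1,0],[0,0,0]],
    [0,[0,1,0],[0,0,0]]
  ],
  "force": 40
}}

```text
time: 8.5
ee_pos: [0.4267, -0.2462, 0.1064]
tcp_rot: [179.9, -0.1, 19.3]
wrist_force: [-1.0, 1.7, 5.7]
opening: 0.0392
grasp_force: 39.7
```

Request:
{"api": "step_arm", "payload": {
  "targets": [
    [0,[0,0,10],[0,0,0]],
    [0,[0,0,30],[0,0,0]],
    [0,[0,0,55],[0,0,0]],
    [0,[0,0,80],[0,0,0]],
    [0,[0,0,105],[0,0,0]],
    [0,[0,0,125],[0,0,0]],
    [0,[6,5,135],[0,0,0]],
    [0,[18,15,135],[0,0,0]]
  ]
}}

```text
time: 9.3
ee_pos: [0.4449, -0.2314, 0.2417]
tcp_rot: [179.9, -0.1, 19.2]
wrist_force: [-0.3, 0.5, -1.9]
opening: 0.0396
grasp_force: 39.9
```

Request:
{"api": "step_arm", "payload": {
  "targets": [
    [0,[20,17,0],[0,0,0]],
    [0,[42,36,0],[0,0,0]],
    [0,[66,56,0],[0,0,0]],
    [0,[90,77,0],[0,0,0]],
    [0,[114,97,0],[0,0,0]],
    [0,[138,118,0],[0,0,0]],
    [0,[162,138,0],[0,0,0]],
    [0,[184,157,0],[0,0,0]]
  ]
}}

```text
time: 10.1
ee_pos: [0.6295, -0.0718, 0.2383]
tcp_rot: [-179.9, 0.1, 19.3]
wrist_force: [0.6, -0.9, -2.3]
opening: 0.0397
grasp_force: 39.9
```

Request:
{"api": "step_arm", "payload": {
  "targets": [
    [0,[20,17,0],[0,0,0]],
    [0,[38,32,0],[0,0,0]],
    [0,[50,43,0],[0,0,0]],
    [0,[54,46,0],[0,0,0]],
    [0,[54,46,-15],[0,0,0]],
    [0,[54,46,-40],[0,0,0]],
    [0,[54,46,-65],[0,0,0]],
    [0,[54,46,-80],[0,0,0]]
  ]
}}

```text
time: 10.9
ee_pos: [0.6812, -0.0279, 0.157]
tcp_rot: [-179.9, 0.2, 19.2]
wrist_force: [-0.5, 0.0, -1.5]
opening: 0.0392
grasp_force: 39.9
```

Request:
{"api": "step_arm", "payload": {
  "targets": [
    [0,[0,0,-15],[0,0,0]],
    [0,[0,0,-30],[0,0,0]],
    [0,[0,0,-38],[0,0,0]],
    [0,[0,0,-42],[0,0,0]],
    [0,[0,0,-46],[0,0,0]],
    [0,[0,0,-48],[0,0,0]],
    [0,[0,0,-49],[0,0,0]],
    [0,[0,0,-49],[0,0,0]]
  ]
}}

```text
time: 11.7
ee_pos: [0.6824, -0.0283, 0.1116]
tcp_rot: [180.0, -0.0, 19.2]
wrist_force: [0.3, -0.7, -1.5]
opening: 0.0392
grasp_force: 39.9
```

Run:
```python
from h import *
o=bot.get_obs();print(o["ee_pos"],o["wrist_force"],o["opening"])
p,d=bot.camera("side");cv2.imwrite("pics/s3.png",cv2.resize(p[100:280,230:430,::-1],None,fx=3,fy=3))
```

```text
[ 0.68236433 -0.02829665  0.11158102] [ 0.31281874 -0.73604391 -1.4946866 ] 0.03924145389165207
```

View pics/s3.png

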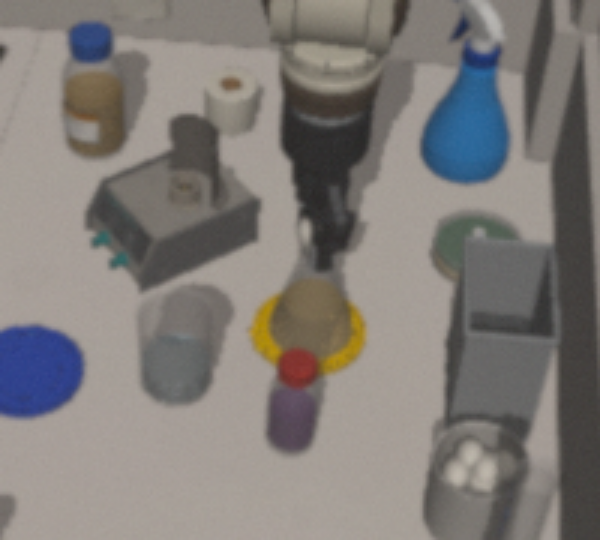

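The yellow flask is upright in the middle of the yellow tray, around (310,325). I'll lower the last 2 mm.

Request:
{"api": "step_arm", "payload": {
  "targets": [
    [0,[0,0,-1],[0,0,0]],
    [0,[0,0,-2],[0,0,0]],
    [0,[0,0,-2.5],[0,0,0]],
    [0,[0,0,-2.5],[0,0,0]],
    [0,[0,0,-2.5],[0,0,0]]
  ]
}}

```text
time: 12.25
ee_pos: [0.6825, -0.0281, 0.1095]
tcp_rot: [180.0, -0.1, 19.2]
wrist_force: [-0.3, 0.9, 4.3]
opening: 0.0396
grasp_force: 41.0
```

Request:
{"api": "step_arm", "payload": {
  "targets": [
    [0.5,[0,0,0],[0,0,0]],
    [0.7,[0,0,0],[0,0,0]],
    [1,[0,0,0],[0,0,0]],
    [1,[0,0,0],[0,0,0]],
    [1,[0,0,0],[0,0,0]],
    [1,[0,0,10],[0,0,0]],
    [1,[0,0,40],[0,0,0]],
    [1,[0,0,80],[0,0,0]]
  ]
}}

```text
time: 13.05
ee_pos: [0.6813, -0.0283, 0.1885]
tcp_rot: [-179.9, 0.2, 19.2]
wrist_force: [1.0, 0.5, 0.0]
opening: 0.0853
grasp_force: 0.0
```

Request:
{"api": "step_arm", "payload": {
  "targets": [
    [1,[0,0,30],[0,0,0.14]],
    [1,[-2,-20,30],[0,0,0.29]],
    [1,[-2,-45,30],[0,0,0.44]],
    [1,[-2,-70,30],[0,0,0.59]],
    [1,[-2,-95,30],[0,0,0.74]],
    [1,[-2,-115,30],[0,0,0.89]],
    [1,[-2,-127,30],[0,0,1.04]],
    [1,[-2,-129,30],[0,0,1.19]]
  ]
}}

```text
time: 13.85
ee_pos: [0.6801, -0.159, 0.2194]
tcp_rot: [180.0, 0.0, 87.7]
wrist_force: [-0.6, 0.6, 0.6]
opening: 0.0851
grasp_force: 0.0
```

Request:
{"api": "step_arm", "payload": {
  "targets": [
    [1,[0,0,-20],[0,0,0]],
    [1,[0,0,-60],[0,0,0]],
    [1,[0,0,-100],[0,0,0]],
    [1,[0,0,-130],[0,0,0]],
    [1,[0,0,-141],[0,0,0]],
    [1,[0,0,-142],[0,0,0]],
    [0.5,[0,0,-142],[0,0,0]]
  ]
}}

```text
time: 14.55
ee_pos: [0.681, -0.1574, 0.0788]
tcp_rot: [179.9, 0.0, 87.4]
wrist_force: [-0.1, -0.0, -0.1]
opening: 0.0737
grasp_force: 0.0
```

Run:
```python
from h import *
o=bot.get_obs();print(o["ee_pos"],o["wrist_force"],o["opening"])
p,d=bot.camera("wrist");cv2.imwrite("pics/w3.png",p[:,:,::-1])
```

```text
[ 0.68099684 -0.15744286  0.07880915] [-0.12888488 -0.01824526 -0.09347575] 0.0736765007867533
```

View pics/w3.png

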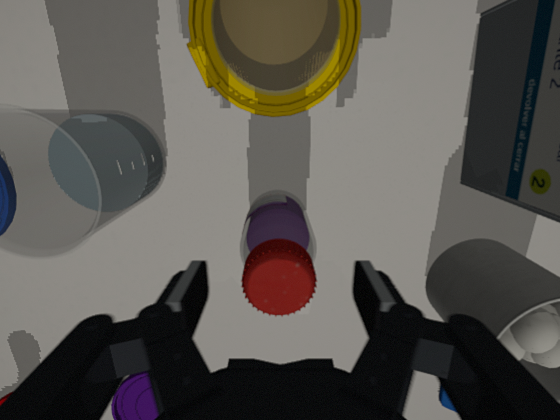

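The red cap at (279,277) is centred between the pads (206 and 356). Closing.

Request:
{"api": "step_arm", "payload": {
  "targets": [
    [0.4,[0,0,0],[0,0,0]],
    [0.2,[0,0,0],[0,0,0]],
    [0,[0,0,0],[0,0,0]],
    [0,[0,0,0],[0,0,0]],
    [0,[0,0,0],[0,0,0]],
    [0,[0,0,0],[0,0,0]],
    [0,[0,0,0],[0,0,0]]
  ],
  "force": 40
}}

```text
time: 15.3
ee_pos: [0.6808, -0.1574, 0.0785]
tcp_rot: [179.9, 0.0, 87.4]
wrist_force: [-0.5, -0.4, 6.3]
opening: 0.0342
grasp_force: 38.4
```

Request:
{"api": "step_arm", "payload": {
  "targets": [
    [0,[0,0,10],[0,0,0]],
    [0,[0,0,30],[0,0,0]],
    [0,[-4,-6,50],[0,0,0]],
    [0,[-13,-22,60],[0,0,0]],
    [0,[-25,-42,60],[0,0,0]],
    [0,[-39,-65,60],[0,0,0]],
    [0,[-53,-88,60],[0,0,0]],
    [0,[-67,-112,60],[0,0,0]]
  ]
}}

```text
time: 16.1
ee_pos: [0.6119, -0.2709, 0.1368]
tcp_rot: [-180.0, 0.0, 87.4]
wrist_force: [-1.4, -1.0, -1.0]
opening: 0.0343
grasp_force: 38.7
```

Request:
{"api": "step_arm", "payload": {
  "targets": [
    [0,[-14,-23,0],[0,0,0]],
    [0,[-28,-46,0],[0,0,0]],
    [0,[-40,-67,0],[0,0,0]],
    [0,[-49,-81,0],[0,0,0]],
    [0,[-53,-88,0],[0,0,0]],
    [0,[-53,-88,-15],[0,0,0]],
    [0,[-53,-88,-35],[0,0,0]],
    [0,[-53,-88,-45],[0,0,0]]
  ]
}}

```text
time: 16.9
ee_pos: [0.5599, -0.356, 0.0888]
tcp_rot: [-179.9, -0.1, 87.5]
wrist_force: [-1.2, 0.2, -2.2]
opening: 0.0346
grasp_force: 38.7
```

Request:
{"api": "step_arm", "payload": {
  "targets": [
    [0,[0,0,-4],[0,0,0]],
    [0,[0,0,-8],[0,0,0]],
    [0,[0,0,-10],[0,0,0]],
    [0,[0,0,-11],[0,0,0]],
    [0,[0,0,-11],[0,0,0]],
    [0,[0,0,-11],[0,0,0]]
  ]
}}

```text
time: 17.5
ee_pos: [0.5605, -0.3574, 0.0815]
tcp_rot: [179.9, 0.0, 87.4]
wrist_force: [0.5, 0.6, 2.1]
opening: 0.0343
grasp_force: 39.0
```

Run:
```python
from h import *
o=bot.get_obs();print(o["ee_pos"],o["wrist_force"],o["opening"])
p,d=bot.camera("side");cv2.imwrite("pics/s4.png",cv2.resize(p[180:360,170:370,::-1],None,fx=3,fy=3))
```

```text
[ 0.5605397  -0.35741417  0.08152636] [0.53655322 0.62093396 2.137846  ] 0.03432344032183204
```

View pics/s4.png

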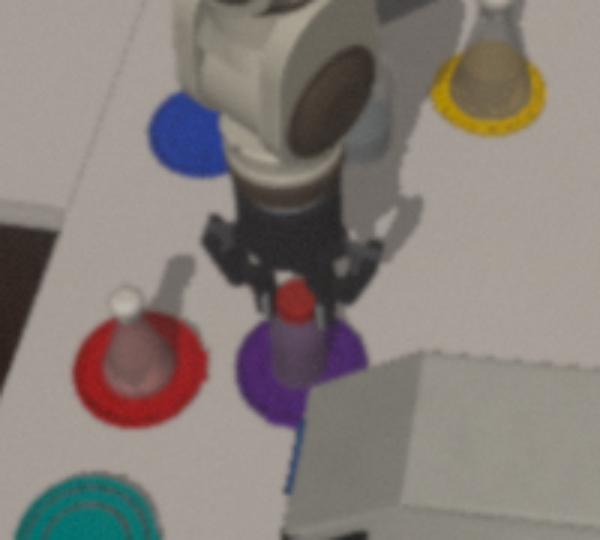

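The bottle stands in the purple tray, base at about (300,370), and the contact force confirms it. The pink and yellow flasks stand on their trays. Releasing.

Request:
{"api": "step_arm", "payload": {
  "targets": [
    [0.5,[0,0,0],[0,0,0]],
    [0.7,[0,0,0],[0,0,0]],
    [1,[0,0,0],[0,0,0]],
    [1,[0,0,0],[0,0,0]],
    [1,[0,0,0],[0,0,0]],
    [1,[0,0,20],[0,0,0]],
    [1,[0,0,60],[0,0,0]],
    [1,[0,0,100],[0,0,0]]
  ]
}}

```text
time: 18.35
ee_pos: [0.5597, -0.357, 0.1812]
tcp_rot: [-179.9, -0.0, 87.4]
wrist_force: [0.2, -0.8, 0.1]
opening: 0.085
grasp_force: 0.0
```

Request:
{"api": "step_arm", "payload": {
  "targets": [
    [1,[-5,20,40],[0,0,0]],
    [1,[-15,62,50],[0,0,0]],
    [1,[-26,108,50],[0,0,0]],
    [1,[-37,154,50],[0,0,0]],
    [1,[-48,200,50],[0,0,0]],
    [1,[-59,246,50],[0,0,0]],
    [1,[-70,292,50],[0,0,0]],
    [1,[-80,338,50],[0,0,0]]
  ]
}}

```text
time: 19.15
ee_pos: [0.4794, -0.0177, 0.231]
tcp_rot: [180.0, -0.0, 87.4]
wrist_force: [1.3, 0.8, -0.3]
opening: 0.0855
grasp_force: 0.0
```

Request:
{"api": "step_arm", "payload": {
  "targets": [
    [1,[-11,45,0],[0,0,0]],
    [1,[-22,90,0],[0,0,0]],
    [1,[-33,135,0],[0,0,0]],
    [1,[-42,175,0],[0,0,0]],
    [1,[-50,210,0],[0,0,0]],
    [1,[-53,230,0],[0,0,0]],
    [1,[-53,237,0],[0,0,0]],
    [1,[-53,237,-20],[0,0,0]]
  ]
}}

```text
time: 19.95
ee_pos: [0.428, 0.2188, 0.2127]
tcp_rot: [179.8, -0.1, 87.5]
wrist_force: [0.3, -0.7, -0.7]
opening: 0.0854
grasp_force: 0.0
```

Request:
{"api": "step_arm", "payload": {
  "targets": [
    [1,[0,0,-30],[0,0,0]],
    [1,[0,0,-60],[0,0,0]],
    [1,[0,0,-85],[0,0,0]],
    [1,[0,0,-94],[0,0,0]],
    [1,[0,0,-95],[0,0,0]],
    [0.7,[0,0,-95],[0,0,0]]
  ]
}}

```text
time: 20.55
ee_pos: [0.4278, 0.2176, 0.1169]
tcp_rot: [179.9, -0.0, 87.4]
wrist_force: [0.8, -1.2, 0.2]
opening: 0.0734
grasp_force: 0.0
```

Run:
```python
from h import *
o=bot.get_obs();print(o["ee_pos"],o["wrist_force"],o["opening"])
p,d=bot.camera("wrist");cv2.imwrite("pics/w4.png",p[:,:,::-1])
```

```text
[0.42776844 0.21760985 0.116926  ] [ 0.81244067 -1.23032492  0.15928409] 0.07340652719554525
```

View pics/w4.png

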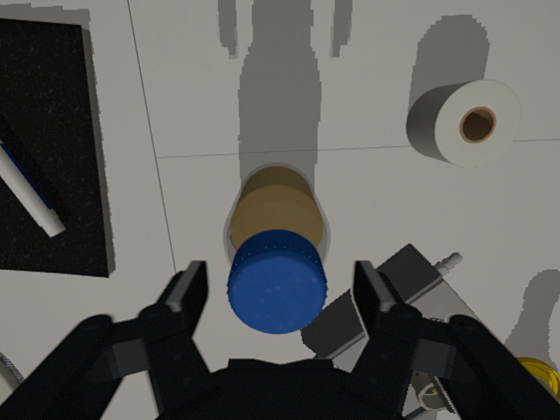

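The blue cap at (277,282) is centred between the pads. Closing with more force, since this bottle is heavier.

Request:
{"api": "step_arm", "payload": {
  "targets": [
    [0.5,[0,0,0],[0,0,0]],
    [0.3,[0,0,0],[0,0,0]],
    [0.1,[0,0,0],[0,0,0]],
    [0,[0,0,0],[0,0,0]],
    [0,[0,0,0],[0,0,0]],
    [0,[0,0,0],[0,0,0]],
    [0,[0,0,0],[0,0,0]]
  ],
  "force": 70
}}

```text
time: 21.3
ee_pos: [0.4275, 0.218, 0.1176]
tcp_rot: [179.9, -0.1, 87.4]
wrist_force: [-3.7, -1.1, 8.6]
opening: 0.0447
grasp_force: 66.6
```

Request:
{"api": "step_arm", "payload": {
  "targets": [
    [0,[0,0,8],[0,0,0]],
    [0,[0,0,25],[0,0,0]],
    [0,[0,0,47],[0,0,0]],
    [0,[0,0,70],[0,0,0]],
    [0,[0,0,95],[0,0,0]],
    [0,[0,0,120],[0,0,0]],
    [0,[0,0,143],[0,0,0]],
    [0,[0,0,155],[0,0,0]]
  ]
}}

```text
time: 22.1
ee_pos: [0.4275, 0.2179, 0.273]
tcp_rot: [179.9, -0.1, 87.4]
wrist_force: [-0.9, -0.6, -3.8]
opening: 0.0445
grasp_force: 70.1
```

Request:
{"api": "step_arm", "payload": {
  "targets": [
    [0,[-5,-8,5],[0,0,0]],
    [0,[-12,-22,5],[0,0,0]],
    [0,[-20,-42,5],[0,0,0]],
    [0,[-27,-65,5],[0,0,0]],
    [0,[-31,-90,5],[0,0,0]],
    [0,[-33,-116,5],[0,0,0]],
    [0,[-34,-143,5],[0,0,0]],
    [0,[-34,-170,5],[0,0,0]]
  ]
}}

```text
time: 22.9
ee_pos: [0.3917, 0.046, 0.2746]
tcp_rot: [-179.9, 0.0, 87.4]
wrist_force: [0.6, 0.7, -4.3]
opening: 0.0444
grasp_force: 70.3
```

Request:
{"api": "step_arm", "payload": {
  "targets": [
    [0,[1,-27,0],[0,0,0]],
    [0,[4,-54,0],[0,0,0]],
    [0,[9,-81,0],[0,0,0]],
    [0,[16,-107,0],[0,0,0]],
    [0,[23,-130,0],[0,0,0]],
    [0,[28,-149,0],[0,0,0]],
    [0,[31,-161,0],[0,0,0]],
    [0,[32,-165,0],[0,0,0]]
  ]
}}

```text
time: 23.7
ee_pos: [0.4244, -0.1183, 0.2749]
tcp_rot: [-179.9, -0.0, 87.3]
wrist_force: [0.3, 0.1, -5.1]
opening: 0.0445
grasp_force: 70.3
```

Request:
{"api": "step_arm", "payload": {
  "targets": [
    [0,[0,0,-10],[0,0,0]],
    [0,[0,0,-32],[0,0,0]],
    [0,[0,0,-56],[0,0,0]],
    [0,[0,0,-80],[0,0,0]],
    [0,[0,0,-105],[0,0,0]],
    [0,[0,0,-126],[0,0,0]],
    [0,[0,0,-140],[0,0,0]],
    [0,[0,0,-145],[0,0,0]]
  ]
}}

```text
time: 24.5
ee_pos: [0.4243, -0.1165, 0.1291]
tcp_rot: [-179.9, -0.0, 87.5]
wrist_force: [-0.5, -0.1, -3.4]
opening: 0.0443
grasp_force: 70.4
```

Run:
```python
from h import *
o=bot.get_obs();print(o["ee_pos"],o["wrist_force"],o["opening"])
p,d=bot.camera("side");cv2.imwrite("pics/s5.png",cv2.resize(p[120:320,170:390,::-1],None,fx=2.8,fy=2.8))
```

```text
[ 0.42430604 -0.1164585   0.1290607 ] [-0.45524161 -0.10106286 -3.43206702] 0.04433655880189138
```

View pics/s5.png

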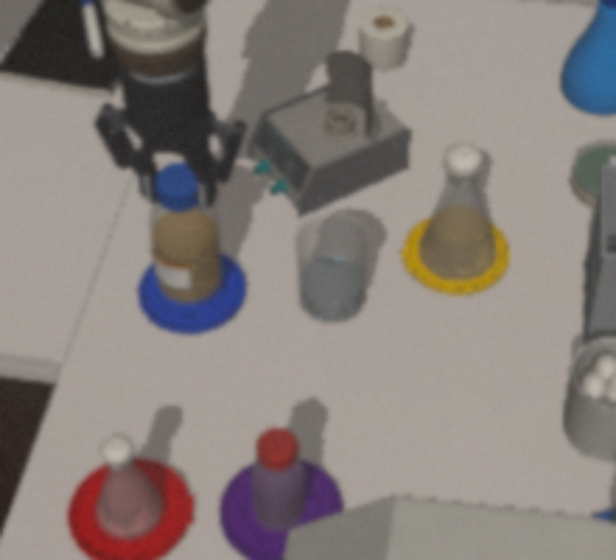

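The broth bottle is upright over the blue tray at (190,280), and the other three stand in place. Lowering.

Request:
{"api": "step_arm", "payload": {
  "targets": [
    [0,[0,0,-4],[0,0,0]],
    [0,[0,0,-8],[0,0,0]],
    [0,[0,0,-10],[0,0,0]],
    [0,[0,0,-11],[0,0,0]],
    [0,[0,0,-11],[0,0,0]],
    [0,[0,0,-11],[0,0,0]]
  ]
}}

```text
time: 25.15
ee_pos: [0.4256, -0.1176, 0.121]
tcp_rot: [179.9, 0.0, 87.4]
wrist_force: [-1.4, -1.0, 5.4]
opening: 0.0444
grasp_force: 71.9
```

Request:
{"api": "step_arm", "payload": {
  "targets": [
    [0.6,[0,0,0],[0,0,0]],
    [0.75,[0,0,0],[0,0,0]],
    [1,[0,0,0],[0,0,0]],
    [1,[0,0,0],[0,0,0]],
    [1,[0,0,0],[0,0,0]],
    [1,[0,0,20],[0,0,0]],
    [1,[0,0,60],[0,0,0]],
    [1,[0,0,100],[0,0,0]]
  ]
}}

```text
time: 25.95
ee_pos: [0.4247, -0.1171, 0.2205]
tcp_rot: [-179.9, -0.0, 87.4]
wrist_force: [0.2, 0.2, 0.2]
opening: 0.0854
grasp_force: 0.0
```

Request:
{"api": "step_arm", "payload": {
  "targets": [
    [1,[-20,20,40],[0,0,0]],
    [1,[-50,60,60],[0,0,0]],
    [1,[-70,100,60],[0,0,0]],
    [1,[-80,140,60],[0,0,0]],
    [1,[-80,160,60],[0,0,0]],
    [1,[-80,160,60],[0,0,0]]
  ]
}}

```text
time: 26.55
ee_pos: [0.3449, 0.0446, 0.2801]
tcp_rot: [179.9, -0.0, 87.6]
wrist_force: [-0.3, -1.2, 0.5]
opening: 0.0855
grasp_force: 0.0
```

Run:
```python
from h import *
o=bot.get_obs();print(o["time"],o["ee_pos"])
T={'stain':(.108,(560,-357)),'broth':(.153,(425,-117)),'pink':(.110,(430,-378)),'yellow':(.147,(682,-28)),'beaker':(.092,(566,-106)),'roll':(.05,(564,281))}
for n in("top","side"):
    p,d=bot.camera(n);X=cloud(d,bot.camera_params(n))
    if n=="top": cv2.imwrite("pics/end.png",p[:,:,::-1])
    for k,(z,c) in T.items():
        s=(d>0)&(abs(X[...,2]-z)<.005)&(np.hypot(X[...,0]*1000-c[0],X[...,1]*1000-c[1])<55);P=X[s]*1000
        if len(P):(x,y),r=cv2.minEnclosingCircle(P[:,:2].astype(np.float32));print(n,k,len(P),round(x),round(y),"r",round(r),"z",round(P[:,2].mean()),"want",c)
        else: print(n,k,"none")
```

```text
26.55 [0.34491183 0.04458126 0.2800611 ]
top stain 116 559 -355 r 18 z 107 want (560, -357)
top broth 210 426 -116 r 22 z 152 want (425, -117)
top pink 57 428 -378 r 12 z 108 want (430, -378)
top yellow 111 678 -27 r 18 z 145 want (682, -28)
top beaker 93 564 -106 r 36 z 91 want (566, -106)
top roll 270 563 281 r 31 z 49 want (564, 281)
side stain 148 562 -356 r 17 z 107 want (560, -357)
side broth 164 428 -118 r 23 z 152 want (425, -117)
side pink 72 430 -379 r 13 z 108 want (430, -378)
side yellow 89 681 -29 r 19 z 146 want (682, -28)
side beaker 88 568 -105 r 37 z 90 want (566, -106)
side roll 159 568 283 r 33 z 49 want (564, 281)
```

View pics/end.png

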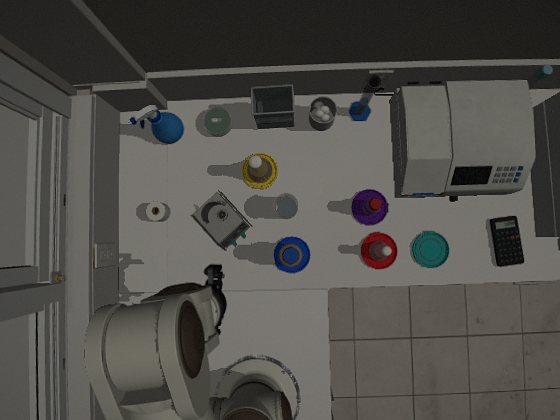

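The final top view shows all four vessels standing upright in their own trays, within about 4 mm of centre: blue (291,255), red (379,251), purple (370,207), yellow (259,171). The beaker and roll have not moved and the arm is clear.

```bash
python3 -c "
from workcell import bot
print(bot.job_done())"
```

```text
the job is handed in; nothing more can be done
None
```

The job is handed in, with no verdict returned: all four vessels stand upright on their own trays, measured within about 4 mm of centre, and the film roll and beaker are where they started.

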